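Change over the bottle-loading tray

ROBOT

A 6-joint arm with a two-finger parallel gripper is mounted at the origin on a cart in front of the work surface, level with it; the furniture and walls round the work are solid. World frame = base frame: x ahead of the robot, y to its left, z up, the work surface at z = 0. Lengths are in m, angles in rad, forces in N, time in s.
With the tool pointing down it reaches from about 0.325 to 0.775 m from the base axis. Payload 5.5 kg.
Tool frame: the origin (TCP) lies midway between the tips of the shut fingers; the grasp point (between the pads) lies 19 mm behind it; z points along the fingers, y is the line along which they close (so a half turn about z gives the same grasp; the last joint's range is limited). The gripper opens to 88 mm and grips with 3 to 60 N. Pads are 20 mm wide; open, the fingers measure 115 mm over their backs; the gripper's body (75 mm by 178 mm) begins 61 mm behind the grasp point.
Start: joints at [1.177, 0.091, 1.231, -0, 1.82, -0.057], TCP at [0.198, 0.566, 0.223] pointing down, gripper open.
Joint ranges: [-2.87, 2.87], [-0.86, 2.18], [0.17, 2.46], [-1.51, 4.65], [0.06, 2.69], [-2.65, 2.65]. Speed limits (rad/s): [2.57, 2.57, 3.01, 3.14, 3.14, 3.14].

INTERFACE

Orientations are given as a rotation vector (axis times angle).
In Python, from workcell import bot, capture, get_calibration gives the robot as it stands. The module is installed in compiled form; this text tells all that it offers.
- The arm moves only by the tool play_rows, never from a script. Its argument "rows" is a list of rows, each a list of 3 entries, a list of its own where there are three numbers: the shift along the tool's x, y, z in units of 0.1 m (1.0 is 0.1 m), then the turn, a rotation vector about the tool's x, y, z in units of 180 degrees (1.0 is 180 degrees), then the opening, from 0 (shut) to 1 (fully open). In form: [[[dx, dy, dz], [wx, wy, wz], grip], ...]. A call has 1 to 12 rows; each row is the pose to reach, as a shift and turn from the pose commanded when the call began, along the tool's axes at that moment, turning the shorter way round; what a row does not reach only later rows make up. A row lasts 1/12 s, in which the tool goes at most 41.7 mm and 7.16 degrees, less where a joint would pass 70% of its speed; a pose out of reach is approached as far as the arm can. A call with a number of a shift or a turn outside -1 to 1 is refused whole. A call with a gripper value outside its range is refused whole. The fingers move at their own pace and stop on an object; the grip force is fixed at half the most. Time passes only in rows, so rows that repeat a pose let the fingers close. It gives the time, the measured TCP pose, the force, the opening and the grip force at its end, in the units of the state.
- bot.get_obs(): the state, without advancing time (a new reading comes with each control period).
- capture(name): name is "scene" or "top" or "wrist"; returns the picture (384x512x3 uint8, blue, green, red); there is no depth.
- get_calibration(name): a dict with "vertical_fov" (degrees; the focal length in pixels is half the picture's height over the tangent of half this angle, whatever the lens; pixels are square), "cx", "cy" (the principal point, pixels), "k1" (the pictures are not rectified: a ray, as slopes to the right and down, at radius r is drawn at 1 + k1 r^2 times it, then the intrinsics apply), "R" (3x3) and "t" (3): a world point X has camera coordinates R X + t. Camera axes: x right, y down, z forward; pixel columns grow to the right and rows downward; lengths in m; the calibration is good to about 2 mm. A picture is of the moment at which its call begins: read the wrist's pose just before it. get_calibration takes no time and is no camera call; for the wrist camera it gives the pose at the moment of the call.
- bot.sign_off(): hands the job in; it is judged then, once.
The state is a dict: "time": time; "qpos": joint angles; "joint_velocities": joint speeds; "joint_torque": joint torques, N m; "tcp_pos": TCP position; "tcp_rot": TCP orientation; "wrist_force": force on the tool from outside, world axes, zero at the start; "ft_torque": the same for the moment, N m; "opening": finger opening in m; "grip_force": force on a finger pad.
Only numpy, scipy, OpenCV 4.12 (cv2) and the standard library are available. Lean on these libraries where they do the work, as an engineer would, in place of code of your own. Each camera call takes 0.05 s, during which the arm holds its last target. There are 200 camera calls.

TASK

Change the loading tray over to the next batch: the blue bottle left in the small nest goes to the free half of the steel wash-up tray, and each of the three amber bottles goes into the nest made for its size, large in large, medium in medium, small in small. Set every bottle down gently and upright, never dropping it or tipping it over, those in the nests right down on the nest floor, and leave the black-lidded jar where it is.

Things in the scene. Friction and masses are not known exactly. Their poses are not given: they have to be found in the camera images.
- bottle_large_center (a point): large amber glass bottle with a white cap, body 49 mm across, 119 mm high (shoulder at 102 mm, cap 28 mm across), about 0.17 kg; this point is on its axis half-way up, 59.5 mm above its underside. Loose, stands upright on the worktop at the start.
- bottle_medium_center (a point): medium amber glass bottle with a white cap, body 33 mm across, 92 mm high (shoulder at 70 mm, cap 26 mm across), about 0.06 kg; this point is on its axis half-way up, 46 mm above its underside. Loose, stands upright on the worktop at the start.
- bottle_small_center (a point): small amber glass bottle with a white cap, body 26 mm across, 70 mm high (shoulder at 50 mm, cap 24 mm across), about 0.03 kg; this point is on its axis half-way up, 35 mm above its underside. Loose, stands upright on the worktop at the start.
- bottle_old_center (a point): small blue glass bottle with a white cap, the same shape and size as the small amber one (body 26 mm across, 70 mm high, shoulder at 50 mm, cap 24 mm across), about 0.03 kg; this point is on its axis half-way up, 35 mm above its underside. Loose; at the start it stands upright in the small nest.
- nest_large_floor (a point): large bottle nest: a fixed grey round cup on a round flange 85 mm across; it has a bore 65 mm across and 34 mm deep, wall 5 mm, and is open at the top. This point is the centre of the bore's flat floor, 11 mm above the worktop; the rim is 34 mm above this point. z is up, x points across the loading tray, y along the row of three nests, which stand 95 mm apart on one aluminium tray in an order that changes.
- nest_medium_floor (a point): medium bottle nest: a fixed grey round cup on a round flange 85 mm across; it has a bore 50 mm across and 26 mm deep, wall 5 mm, and is open at the top. This point is the centre of the bore's flat floor, 11 mm above the worktop; the rim is 26 mm above this point. z is up, x points across the loading tray, y along the row of three nests, which stand 95 mm apart on one aluminium tray in an order that changes.
- nest_small_floor (a point): small bottle nest: a fixed grey round cup on a round flange 85 mm across; it has a bore 42 mm across and 20 mm deep, wall 5 mm, and is open at the top. This point is the centre of the bore's flat floor, 11 mm above the worktop; the rim is 20 mm above this point. z is up, x points across the loading tray, y along the row of three nests, which stand 95 mm apart on one aluminium tray in an order that changes.
- wash_spot (a point): wash-up tray: a fixed flat stainless tray, 150 mm long (y) and 100 mm wide (x), floor 3 mm thick, rim 12 mm high; a white ribbed lid (62 mm across, 20 mm high) is fixed on its other half, centred 68 mm along +y from this point. This point is on the tray's floor, in the middle of the free half: 30 mm from the tray's centre towards -y, 45 mm from its nearest end. z is up, y along the tray.
- black_jar_center (a point): bystander: small round cream jar with a black lid, 44 mm across, 35 mm high, standing loose among the bottles; this point is its centre, half-way up. It stays where it is.
- the_hand_capper: obstacle, fixed: blue hand capping press between the two trays; origin under its middle, x away from the robot. Base 108 mm to the robot's side, 77 mm to either side, 21 mm high; head 290 mm high; lever knob 66 to 111 mm to the robot's side, 40 mm right, 400 to 462 mm high: carry past in front of it. Wall cabinets overhang all beyond x = 0.57, from 460 mm up: carry low (bottles 0.1 to 0.15 up).
There are look-alikes about, which are no part of the job. Leave any green or red look-alike of the part that bears bottle_medium_center alone.

How it is judged:
By the outcome, as a careful person would: the job done as asked, in the order asked, and still so for the second after the job is handed in, with the robot touching nothing.
It also fails if it takes over 102 s, if anything falls off the work surface, if the arm or the gripper's body presses on something with over 40 N, if the wrist force passes 120 N, or if a joint passes its speed limit or range.

## Working session

There is one attempt and no reset: what is moved stays moved. The work goes in short steps, Python scripts to look and compute and a tool call to move; the robot and the scene stay as the last step left them, time stands still between calls to the robot, and variables do not carry over. Pictures are saved under pics/ and viewed, at most 14 in all, crops included, and the job is handed in when it is done.

Besides the shell and the picture viewer there is one more tool, called after "Emit:" in YAML: its name, and indented under it one key for each argument. play_rows: Moves the arm, as the interface text tells. Its arguments: {"type":"object","properties":{"rows":{"type":"array"}},"required":["rows"]}

```bash
mkdir -p pics; python3 - <<'E'
from workcell import bot,capture,get_calibration
import cv2
for n in ("scene","top"):
    cv2.imwrite(f"pics/{n}0.png",cv2.resize(capture(n),None,fx=1.5,fy=1.5,interpolation=cv2.INTER_CUBIC))
    c=get_calibration(n);print(n,c)
o=bot.get_obs();print(o)
E
```

```text
scene {'vertical_fov': 45.77481996288102, 'cx': 262.47508150718323, 'cy': 185.80187276778275, 'k1': -0.11424890572338496, 'R': array([[ 0.48059114, -0.87692722,  0.0055503 ],
       [-0.50642164, -0.28269528, -0.81462906],
       [ 0.71593944,  0.38869271, -0.57995577]]), 't': array([-0.1920952 ,  0.30963004,  1.07764485])}
top {'vertical_fov': 42.056673843508115, 'cx': 260.07293948618644, 'cy': 196.81623743585502, 'k1': -0.21973621406278504, 'R': array([[ 0.00956611, -0.99985947,  0.01376709],
       [-0.98087246, -0.01205947, -0.19427759],
       [ 0.19441631, -0.01164528, -0.98084998]]), 't': array([-0.00343461,  0.48286527,  1.43421858])}
{'time': 0.1, 'qpos': array([ 1.17728773e+00,  9.18016532e-02,  1.23175090e+00, -1.01319829e-05,
        1.81979646e+00, -5.66867675e-02]), 'joint_velocities': array([-0.00039271, -0.00098413, -0.00165103, -0.0006303 , -0.001895  ,
        0.00140252]), 'joint_torque': array([ 2.51770565e-03, -4.47856271e+01, -4.07568634e+01,  7.00242841e-02,
        2.85081955e-02, -1.20767822e-04]), 'tcp_pos': array([0.19819069, 0.56604531, 0.22161734]), 'tcp_rot': array([-5.26520622e-01, -3.09676772e+00,  2.69240838e-03]), 'wrist_force': array([-0.0751446 ,  0.11321154,  0.44688702]), 'ft_torque': array([ 0.04328956, -0.0255562 ,  0.03509252]), 'grip_force': 0.0, 'opening': 0.08794460107129823}
```

View pics/scene0.png

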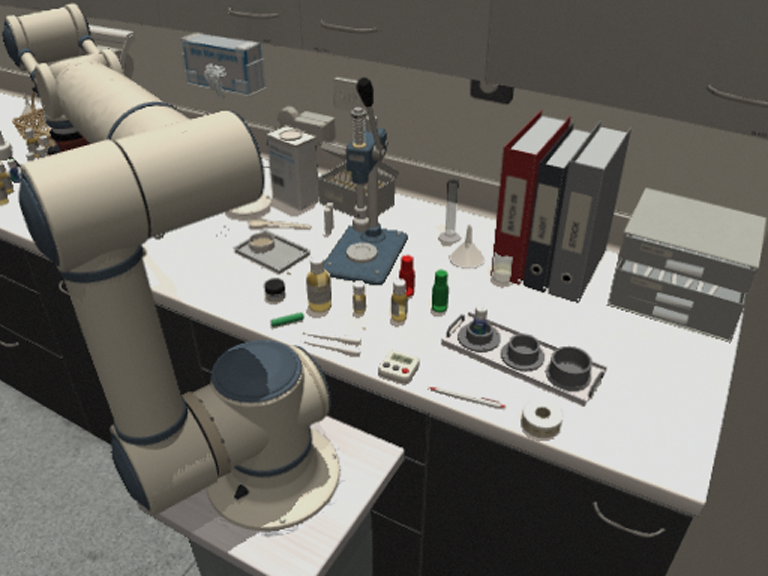

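View pics/top0.png

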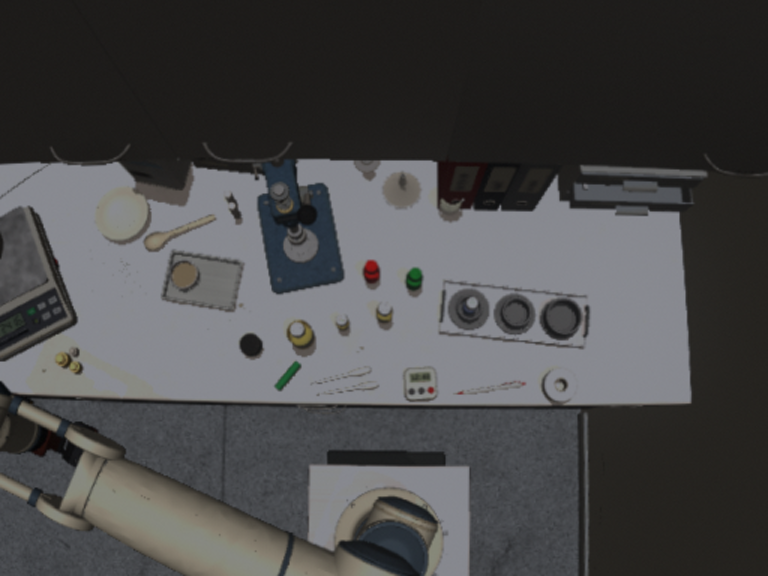

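The scene view shows amber large (319,287), small (358,297) and medium (399,300). It also shows the red (407,275) and green (440,290) look-alikes and the jar (274,289). In the top view (1.5x) they are large (300,334), small (343,323), medium (384,313), jar (251,345) and wash tray (203,280). The nests are small with the blue bottle (469,308), medium (515,313) and large (562,318). Red (372,270) and green (415,279) are the look-alikes, and the medium target is the amber one at (384,313). I'll confirm that in an enlarged crop.

```bash
cat > h.py <<'E'
from workcell import bot,capture,get_calibration
import cv2,numpy as np
def KD(c):
    f=192/np.tan(np.radians(c["vertical_fov"]/2))
    return np.array([[f,0,c["cx"]],[0,f,c["cy"]],[0,0,1]]),np.array([c["k1"],0,0,0.])
def ray(c,uv):
    K,D=KD(c); p=cv2.undistortPoints(np.array([[uv]],float),K,D)[0,0]
    R,t=np.array(c["R"]),np.array(c["t"]); return -R.T@t, R.T@np.array([p[0],p[1],1])
def at(c,uv,z):
    o,d=ray(c,uv); return o+d*(z-o[2])/d[2]
def proj(c,X):
    K,D=KD(c); return cv2.projectPoints(np.array(X,float).reshape(-1,3),cv2.Rodrigues(np.array(c["R"]))[0],np.array(c["t"]),K,D)[0][:,0]
def circ(p,r,n=60):
    a=np.linspace(0,2*np.pi,n); return np.c_[p[0]+r*np.cos(a),p[1]+r*np.sin(a),np.full(n,p[2])]
def crop(im,u0,v0,w,h,s,shapes=(),c=None):
    out=cv2.resize(im[v0:v0+h,u0:u0+w],None,fx=s,fy=s,interpolation=cv2.INTER_CUBIC)
    for X,col in shapes:
        q=(proj(c,X)-[u0,v0]+.5)*s-.5
        cv2.polylines(out,[np.round(q).astype(np.int32)],False,col,1)
    return out
E
python3 - <<'E'
from h import *
c=get_calibration("top");im=capture("top");np.save("top.npy",im)
for n,u,v,z in [("L",300,330,.119),("S",342,319,.07),("M",384,307,.092),("jar",251,344,.035),("old",470,301,.081),("nM",515,312,.037),("nL",562,318,.045),("tray",203,280,.012)]:
    print(n,at(c,(u/1.5,v/1.5),z).round(4))
a=np.vstack([crop(im,100,155,200,100,4)]); cv2.imwrite("pics/a.png",cv2.convertScaleAbs(a,alpha=1.4))
b=crop(im,285,175,120,70,6); cv2.imwrite("pics/b.png",cv2.convertScaleAbs(b,alpha=1.6))
E
```

```text
L [0.4004 0.1703 0.119 ]
S [0.4303 0.0948 0.07  ]
M [0.4509 0.0138 0.092 ]
jar [0.3834 0.2763 0.035 ]
old [ 0.4667 -0.1526  0.081 ]
nM [ 0.4538 -0.2484  0.037 ]
nL [ 0.4412 -0.3423  0.045 ]
tray [0.5171 0.3864 0.012 ]
```

View pics/a.png

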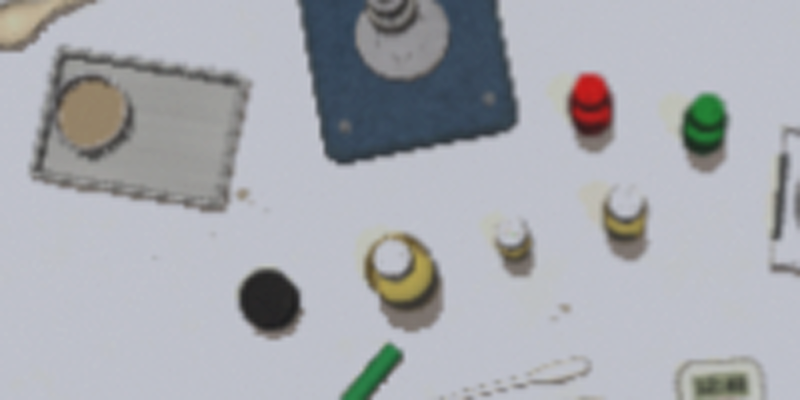

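View pics/b.png

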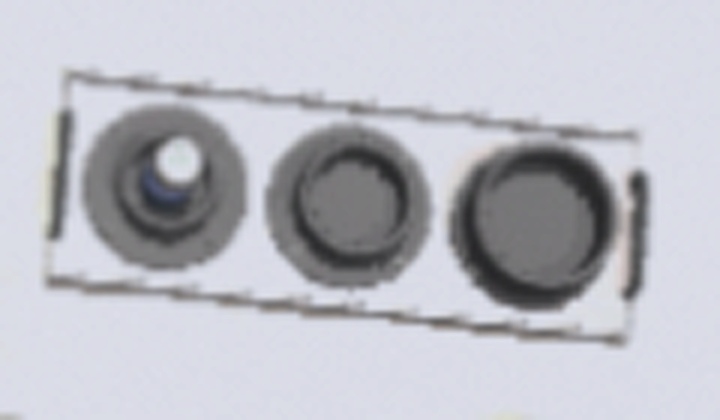

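Confirmed: the medium target is the amber bottle at crop (626,210); red (590,103) and green (705,123) are to be left alone. The jar is at (269,299) and the lid is on the left (+y) half of the wash tray. In the second crop the nests are small with blue (164,187), medium (348,205) and large (533,225).

```bash
cat > pos.py <<'E'
from h import *
c=get_calibration("top")
A=lambda p,z: at(c,(100+(p[0]+.5)/4-.5,155+(p[1]+.5)/4-.5),z)
B=lambda p,z: at(c,(285+(p[0]+.5)/6-.5,175+(p[1]+.5)/6-.5),z)
P=dict(L=A((393,257),.119),S=A((512,232),.07),M=A((627,203),.092),jar=A((269,299),.035),red=A((591,86),.092),green=A((708,107),.092),old=B((180,160),.081),
 nS=B((164,187),.008),nM=B((348,205),.008),nL=B((533,225),.008),lid=A((92,113),.023))
T=[A(p,.012) for p in [(60,48),(250,80),(222,210),(32,180)]]
tc=sum(T)/4; d=(T[0]-T[1]+T[3]-T[2]);d/=np.linalg.norm(d)
P["tray"]=tc;P["wash"]=tc-.03*d; P["wash2"]=P["lid"]-.068*d
E
python3 - <<'E'
from pos import *
for k,v in P.items(): print(k,v.round(4))
print(np.linalg.norm(P["nS"]-P["nM"]),np.linalg.norm(P["nL"]-P["nM"]),"traysz",[np.linalg.norm(T[i]-T[i-1]).round(4) for i in range(4)],d)
im=np.load("top.npy")
dn=lambda k,z:np.r_[P[k][:2],z]
def bot_(k,r,h,z0,rc,sh): return [(circ(dn(k,z0),r),(0,255,0)),(circ(dn(k,z0+sh),r),(0,255,255)),(circ(dn(k,z0+h),rc),(0,0,255))]
s=bot_("L",.0245,.119,0,.014,.102)+bot_("M",.0165,.092,0,.013,.07)+bot_("S",.013,.07,0,.012,.05)+[(circ(dn("jar",.035),.022),(0,0,255)),(circ(dn("lid",.023),.031),(0,0,255)),(circ(dn("wash",.003),.013),(255,0,0)),(circ(dn("wash2",.003),.013),(255,0,255))]
a=crop(im,100,175,200,70,4,s,c)
t=bot_("old",.013,.07,.011,.012,.05)
for k,r,h in (("nS",.021,.02),("nM",.025,.026),("nL",.0325,.034)): t+=[(circ(dn(k,.011),r),(255,0,0)),(circ(dn(k,.011+h),r+.005),(0,0,255)),(circ(dn(k,.008),.0425),(0,255,255))]
b=crop(im,285,180,120,50,6,t,c); b=cv2.copyMakeBorder(b,0,0,0,80,0)
cv2.imwrite("pics/ov.png",np.vstack([a,b]))
E
```

```text
L [0.4035 0.1764 0.119 ]
S [0.4305 0.0959 0.07  ]
M [0.4489 0.0127 0.092 ]
jar [0.3833 0.2777 0.035 ]
red [0.5347 0.0398 0.092 ]
green [ 0.5202 -0.0451  0.092 ]
old [ 0.465  -0.1562  0.081 ]
nS [ 0.4649 -0.1569  0.008 ]
nM [ 0.4566 -0.2514  0.008 ]
nL [ 0.4471 -0.3476  0.008 ]
lid [0.5262 0.4246 0.023 ]
tray [0.5164 0.3886 0.012 ]
wash [0.5119 0.359  0.012 ]
wash2 [0.5161 0.3574 0.023 ]
0.0947924389594717 0.09667103385267618 traysz [np.float64(0.1063), np.float64(0.1548), np.float64(0.1034), np.float64(0.1526)] [0.14927181 0.9887962  0.        ]
```

View pics/ov.png

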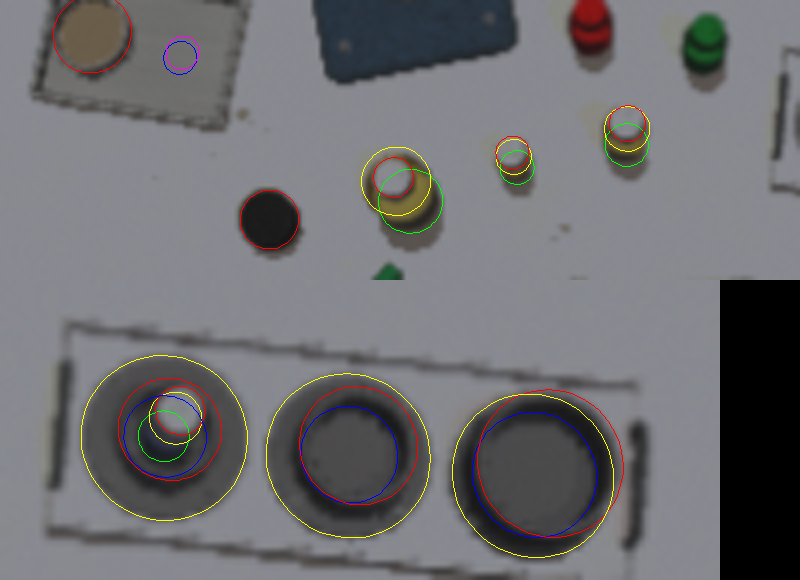

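The overlays agree with the picture to 2–3 mm. The nest order from +y is small, medium, large. I'll turn the tool so that tool y = world x and tool x = world y.

Emit:
play_rows:
  rows:
    - [[-0.95,-0.3,0],[0,0,0.393],1]
    - [[-0.95,-0.3,0],[0,0,0.393],1]
    - [[-0.95,-0.3,0],[0,0,0.393],1]
    - [[-0.95,-0.3,0],[0,0,0.393],1]
    - [[-0.95,-0.3,0],[0,0,0.393],1]
    - [[-0.95,-0.3,0],[0,0,0.393],1]
    - [[-0.95,-0.3,0],[0,0,0.393],1]
    - [[-0.95,-0.3,0],[0,0,0.393],1]
    - [[-0.95,-0.3,0],[0,0,0.393],1]
    - [[-0.95,-0.3,0],[0,0,0.393],1]
    - [[-0.95,-0.3,0],[0,0,0.393],1]
    - [[-0.95,-0.3,0],[0,0,0.393],1]

```text
time: 1.15
tcp_pos: [0.278, 0.5065, 0.2223]
tcp_rot: [2.218, 2.224, -0.001]
wrist_force: [-0.6, -0.3, 0.4]
opening: 0.0879
grip_force: 0.0
```

```bash
python3 - <<'E'
from pos import *
for p in [(335,162),(515,128),(402,35),(345,125),(488,98)]: print(p,A(p,.021).round(3))
o=bot.get_obs();print(o["tcp_pos"],cv2.Rodrigues(o["tcp_rot"])[0].round(3).tolist(),o["qpos"].round(3))
E
```

```text
(335, 162) [0.49  0.234 0.021]
(515, 128) [0.518 0.098 0.021]
(402, 35) [0.59  0.186 0.021]
(345, 125) [0.519 0.228 0.021]
(488, 98) [0.542 0.119 0.021]
[0.27798812 0.50649049 0.22227703] [[-0.003, 1.0, -0.0], [1.0, 0.003, -0.001], [-0.001, -0.0, -1.0]] [ 1.01   0.031  1.293 -0.     1.817  1.007]
```

Emit:
play_rows:
  rows:
    - [[-1,0.6,0],[0,0,0],0.6]
    - [[-1,0.6,0],[0,0,0],0.6]
    - [[-1,0.6,0],[0,0,0],0.6]
    - [[-1,0.6,0],[0,0,0],0.6]

```text
time: 1.48
tcp_pos: [0.3406, 0.4026, 0.223]
tcp_rot: [2.222, 2.218, 0.0]
wrist_force: [-0.5, -0.2, -0.4]
opening: 0.0646
grip_force: 0.0
```

Emit:
play_rows:
  rows:
    - [[-1,0,0],[0,0,0],0.6]
    - [[-1,0,0],[0,0,0],0.6]
    - [[-1,0,0],[0,0,0],0.6]

```text
time: 1.73
tcp_pos: [0.3377, 0.3038, 0.2226]
tcp_rot: [2.219, 2.222, -0.002]
wrist_force: [0.0, 0.3, -0.2]
opening: 0.0533
grip_force: 0.0
```

Emit:
play_rows:
  rows:
    - [[-1,0,0],[0,0,0],0.6]
    - [[-1,0,0],[0,0,0],0.6]
    - [[-1,0,0],[0,0,0],0.6]

```text
time: 1.98
tcp_pos: [0.3375, 0.2038, 0.2231]
tcp_rot: [2.219, 2.222, 0.0]
wrist_force: [-0.7, -0.0, 0.8]
opening: 0.0522
grip_force: 0.0
```

Emit:
play_rows:
  rows:
    - [[-1,0,0],[0,0,0],0.6]
    - [[-1,0,0],[0,0,0],0.6]
    - [[-1,0,0],[0,0,0],0.6]

```text
time: 2.23
tcp_pos: [0.3374, 0.1037, 0.223]
tcp_rot: [2.22, 2.221, 0.0]
wrist_force: [-0.3, -0.1, 0.4]
opening: 0.0528
grip_force: 0.0
```

Emit:
play_rows:
  rows:
    - [[-1,0,0],[0,0,0],0.6]
    - [[-1,0,0],[0,0,0],0.6]
    - [[-1,0,0],[0,0,0],0.6]

```text
time: 2.48
tcp_pos: [0.3373, 0.0035, 0.2228]
tcp_rot: [2.221, 2.22, -0.001]
wrist_force: [-0.8, -0.3, -0.2]
opening: 0.0526
grip_force: 0.0
```

Emit:
play_rows:
  rows:
    - [[-1,0.6,0],[0,0,0],0.6]
    - [[-1,0.6,0],[0,0,0],0.6]
    - [[-1,0.6,0],[0,0,0],0.6]
    - [[-1,0.6,0],[0,0,0],0.6]

```text
time: 2.82
tcp_pos: [0.3991, -0.0973, 0.2211]
tcp_rot: [-2.223, -2.218, 0.003]
wrist_force: [0.5, -0.2, -0.0]
opening: 0.0526
grip_force: 0.0
```

Emit:
play_rows:
  rows:
    - [[-0.6,0.66,0],[0,0,0],0.6]
    - [[-0.6,0.66,0],[0,0,0],0.6]
    - [[-0.6,0.66,0],[0,0,0],0.6]
    - [[-0.6,0.66,0],[0,0,0],0.6]

```text
time: 3.15
tcp_pos: [0.4642, -0.154, 0.2206]
tcp_rot: [-2.218, -2.219, 0.002]
wrist_force: [-0.4, 0.0, -0.4]
opening: 0.0528
grip_force: 0.0
```

```bash
python3 - <<'E'
from pos import *
w=get_calibration("wrist");im=capture("wrist");print(bot.get_obs()["tcp_pos"].round(4),(-np.array(w["R"]).T@w["t"]).round(3))
dn=lambda k,z:np.r_[P[k][:2],z]
t=[(circ(dn("old",.081),.012),(0,0,255)),(circ(dn("old",.061),.013),(0,255,0))]
for k,r,h in (("nS",.021,.02),("nM",.025,.026),("nL",.0325,.034)): t+=[(circ(dn(k,.011),r),(255,0,0)),(circ(dn(k,.011+h),r+.005),(0,0,255)),(circ(dn(k,.008),.0425),(0,255,255))]
cv2.imwrite("pics/w1.png",crop(im,0,0,512,384,1.5,t,w))
E
```

```text
[ 0.4636 -0.1531  0.2218] [ 0.465 -0.087  0.384]
```

View pics/w1.png

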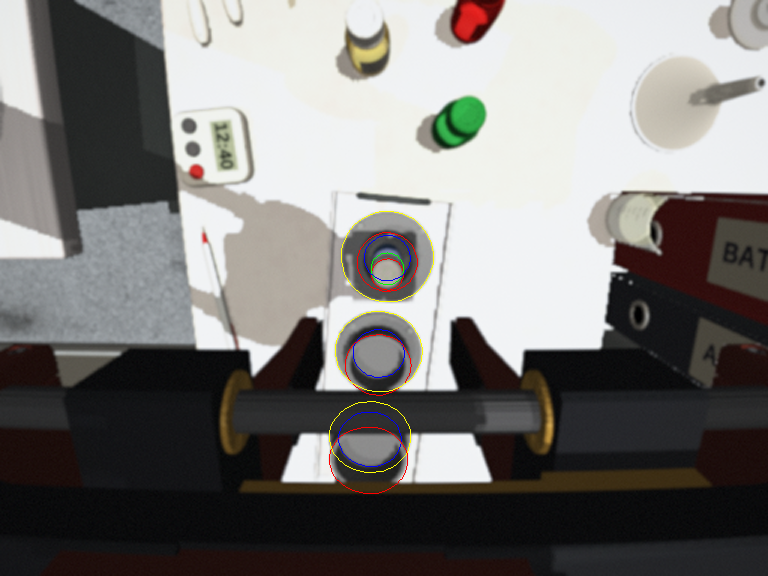

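The wrist view matches the projected nests and the blue bottle (cap at 387,268) within about 1–2 mm. I'm descending on the blue bottle.

Emit:
play_rows:
  rows:
    - [[0,0,0.9],[0,0,0],0.6]
    - [[0,0,0.9],[0,0,0],0.6]
    - [[0,0,0.9],[0,0,0],0.6]
    - [[0,0,0.9],[0,0,0],0.6]

```text
time: 3.53
tcp_pos: [0.4614, -0.1517, 0.1304]
tcp_rot: [-2.216, -2.219, 0.003]
wrist_force: [0.4, 0.2, 0.6]
opening: 0.0525
grip_force: 0.0
```

Emit:
play_rows:
  rows:
    - [[0,0,0.3],[0,0,0],0.6]
    - [[0,0,0.6],[0,0,0],0.6]
    - [[0,0,0.92],[0,0,0],0.6]
    - [[0,0,0.92],[0,0,0],0.6]
    - [[0,0,0.92],[0,0,0],0.6]

```text
time: 3.95
tcp_pos: [0.4639, -0.1532, 0.0428]
tcp_rot: [2.221, 2.221, 0.001]
wrist_force: [1.2, 0.4, 0.9]
opening: 0.053
grip_force: 0.0
```

Emit:
play_rows:
  rows:
    - [[-0.03,0,0.03],[0,0,0],0.6]
    - [[-0.03,0,0.03],[0,0,0],0.6]
    - [[-0.03,0,0.03],[0,0,0],0.4]
    - [[-0.03,0,0.03],[0,0,0],0.3]
    - [[-0.03,0,0.03],[0,0,0],0.2]
    - [[-0.03,0,0.03],[0,0,0],0.1]
    - [[-0.03,0,0.03],[0,0,0],0.1]
    - [[-0.03,0,0.03],[0,0,0],0.1]
    - [[-0.03,0,0.03],[0,0,0],0.1]
    - [[-0.03,0,0.03],[0,0,0],0.1]

```text
time: 4.78
tcp_pos: [0.4638, -0.1566, 0.038]
tcp_rot: [2.222, 2.22, 0.0]
wrist_force: [0.1, -0.0, 2.5]
opening: 0.0262
grip_force: 30.0
```

Emit:
play_rows:
  rows:
    - [[0,0,-0.1],[0,0,0],0.1]
    - [[0,0,-0.2],[0,0,0],0.1]
    - [[0,0,-0.3],[0,0,0],0.1]
    - [[0,0,-0.4],[0,0,0],0.1]
    - [[0,0,-0.4],[0,0,0],0.1]

```text
time: 5.2
tcp_pos: [0.465, -0.1571, 0.081]
tcp_rot: [2.219, 2.218, 0.003]
wrist_force: [0.5, 0.0, -0.5]
opening: 0.0258
grip_force: 30.0
```

```bash
python3 - <<'E'
from pos import *
o=bot.get_obs();print(o["tcp_pos"],o["opening"],o["grip_force"],o["wrist_force"],o["qpos"].round(4))
im=capture("wrist")
cv2.imwrite("pics/w2.png",crop(im,100,100,320,240,2))
E
```

```text
[ 0.46499416 -0.15710525  0.08103102] 0.025794951188488825 29.990958273410797 [ 0.49721089  0.02642741 -0.50648663] [-0.3951 -0.1925  1.7555 -0.      1.5738 -0.3945]
```

View pics/w2.png

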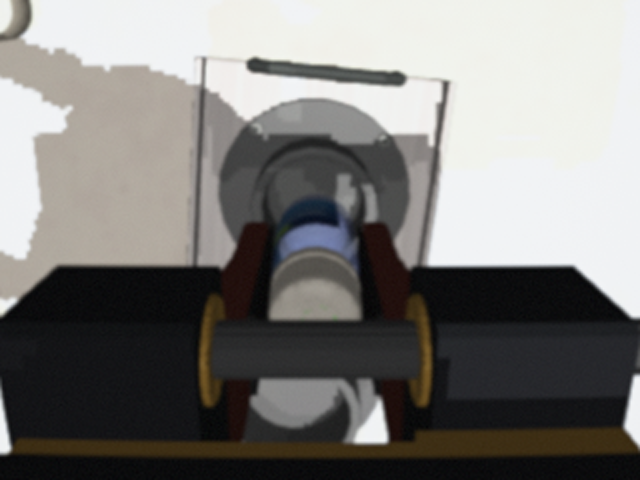

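Blue bottle held upright. I'm carrying it in front of everything to the wash tray.

Emit:
play_rows:
  rows:
    - [[0.3,-0.2,-0.3],[0,0,0],0.1]
    - [[0.6,-0.4,-0.6],[0,0,0],0.1]
    - [[0.8,-0.6,-0.8],[0,0,0],0.1]
    - [[0.8,-0.6,-0.8],[0,0,0],0.1]

```text
time: 5.58
tcp_pos: [0.4032, -0.0742, 0.163]
tcp_rot: [2.216, 2.219, 0.007]
wrist_force: [-0.8, -0.8, 1.0]
opening: 0.0259
grip_force: 30.0
```

Emit:
play_rows:
  rows:
    - [[0.3,-0.2,0],[0,0,0],0.1]
    - [[0.6,-0.4,0],[0,0,0],0.1]
    - [[1,-0.55,0],[0,0,0],0.1]
    - [[1,-0.55,0],[0,0,0],0.1]

```text
time: 5.92
tcp_pos: [0.347, 0.0284, 0.1574]
tcp_rot: [-2.213, -2.227, -0.003]
wrist_force: [-0.0, -1.0, -0.2]
opening: 0.0259
grip_force: 30.0
```

Emit:
play_rows:
  rows:
    - [[0.35,0,0],[0,0,0],0.1]
    - [[0.7,0,0],[0,0,0],0.1]
    - [[1,0,0],[0,0,0],0.1]

```text
time: 6.17
tcp_pos: [0.3488, 0.1247, 0.157]
tcp_rot: [2.223, 2.22, 0.0]
wrist_force: [0.4, -0.3, -0.4]
opening: 0.026
grip_force: 30.0
```

Emit:
play_rows:
  rows:
    - [[0.35,0,0],[0,0,0],0.1]
    - [[0.7,0,0],[0,0,0],0.1]
    - [[1,0,0],[0,0,0],0.1]

```text
time: 6.42
tcp_pos: [0.3488, 0.2253, 0.1567]
tcp_rot: [-2.221, -2.221, 0.001]
wrist_force: [0.8, 0.0, 0.1]
opening: 0.0259
grip_force: 30.0
```

Emit:
play_rows:
  rows:
    - [[0.35,0,0],[0,0,0],0.1]
    - [[0.7,0,0],[0,0,0],0.1]
    - [[1,0,0],[0,0,0],0.1]
    - [[1,0,0],[0,0,0],0.1]

```text
time: 6.75
tcp_pos: [0.3485, 0.3272, 0.1556]
tcp_rot: [-2.217, -2.224, 0.003]
wrist_force: [-0.4, 0.3, 0.3]
opening: 0.0256
grip_force: 30.0
```

Emit:
play_rows:
  rows:
    - [[0.1,0.25,0],[0,0,0],0.1]
    - [[0.2,0.5,0],[0,0,0],0.1]
    - [[0.35,0.8,0],[0,0,0],0.1]
    - [[0.35,0.8,0],[0,0,0],0.1]

```text
time: 7.08
tcp_pos: [0.4326, 0.3585, 0.1531]
tcp_rot: [2.224, 2.219, -0.008]
wrist_force: [0.9, 0.0, -2.3]
opening: 0.0257
grip_force: 30.0
```

Emit:
play_rows:
  rows:
    - [[0,0.3,0],[0,0,0],0.1]
    - [[0,0.6,0],[0,0,0],0.1]
    - [[0,0.8,0],[0,0,0],0.1]
    - [[0,0.84,0],[0,0,0],0.1]
    - [[0,0.84,0],[0,0,0],0.1]
    - [[0,0.84,0],[0,0,0],0.1]

```text
time: 7.58
tcp_pos: [0.5124, 0.3579, 0.1572]
tcp_rot: [-2.222, -2.22, 0.002]
wrist_force: [0.1, 0.0, 0.4]
opening: 0.0261
grip_force: 30.0
```

```bash
python3 - <<'E'
from pos import *
w=get_calibration("wrist");im=capture("wrist");o=bot.get_obs();print(o["tcp_pos"].round(4),o["opening"])
t=[]
for k,r,col in (("wash",.013,(255,0,0)),("wash2",.013,(255,0,255))): t.append((circ(np.r_[P[k][:2],.003],r),col))
t+=[(circ(P["lid"],.031),(0,0,255)),(np.array(T+[T[0]]),(0,255,0))]
cv2.imwrite("pics/w3.png",crop(im,60,0,400,384,1.5,t,w))
E
```

```text
[0.5121 0.3582 0.1575] 0.02562963854469696
```

View pics/w3.png

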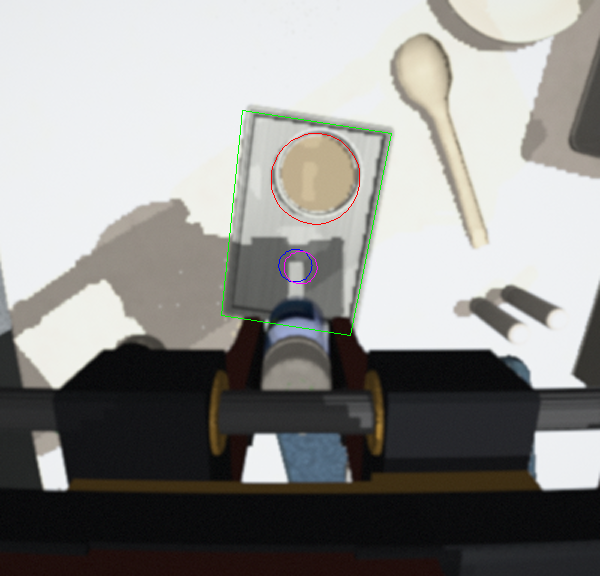

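The bottle is over the free half of the tray. The lid (319,172) sits 3–4 mm further along +y than drawn, so I'll shift by 3 mm and lower.

Emit:
play_rows:
  rows:
    - [[0.03,0.03,0.3],[0,0,0],0.1]
    - [[0.03,0.03,0.6],[0,0,0],0.1]
    - [[0.03,0.03,0.9],[0,0,0],0.1]
    - [[0.03,0.03,1],[0,0,0],0.1]
    - [[0.03,0.03,1],[0,0,0],0.1]
    - [[0.03,0.03,1],[0,0,0],0.1]
    - [[0.03,0.03,1],[0,0,0],0.1]
    - [[0.03,0.03,1],[0,0,0],0.1]

```text
time: 8.3
tcp_pos: [0.517, 0.3623, 0.0608]
tcp_rot: [2.221, 2.22, 0.007]
wrist_force: [-0.4, -0.1, -0.4]
opening: 0.0257
grip_force: 30.0
```

Emit:
play_rows:
  rows:
    - [[0,0,0.07],[0,0,0],0.1]
    - [[0,0,0.14],[0,0,0],0.1]
    - [[0,0,0.2],[0,0,0],0.1]
    - [[0,0,0.23],[0,0,0],0.1]
    - [[0,0,0.23],[0,0,0],0.1]
    - [[0,0,0.23],[0,0,0],0.1]
    - [[0,0,0.23],[0,0,0],0.1]
    - [[0,0,0.23],[0,0,0],0.1]

```text
time: 8.97
tcp_pos: [0.5161, 0.3615, 0.035]
tcp_rot: [2.222, 2.221, 0.001]
wrist_force: [0.5, 0.2, 0.8]
opening: 0.0258
grip_force: 30.0
```

Emit:
play_rows:
  rows:
    - [[0,0,0.01],[0,0,0],0.1]
    - [[0,0,0.02],[0,0,0],0.1]
    - [[0,0,0.03],[0,0,0],0.1]
    - [[0,0,0.035],[0,0,0],0.1]
    - [[0,0,0.035],[0,0,0],0.1]

```text
time: 9.38
tcp_pos: [0.5158, 0.3614, 0.0309]
tcp_rot: [-2.222, -2.221, 0.0]
wrist_force: [0.0, -0.0, 0.3]
opening: 0.0259
grip_force: 30.0
```

Emit:
play_rows:
  rows:
    - [[0,0,0.005],[0,0,0],0.1]
    - [[0,0,0.01],[0,0,0],0.1]
    - [[0,0,0.01],[0,0,0],0.1]
    - [[0,0,0.01],[0,0,0],0.1]

```text
time: 9.72
tcp_pos: [0.5159, 0.3614, 0.0301]
tcp_rot: [-2.222, -2.221, 0.0]
wrist_force: [0.4, 0.3, 0.1]
opening: 0.0258
grip_force: 30.0
```

Emit:
play_rows:
  rows:
    - [[0,0,0.005],[0,0,0],0.1]
    - [[0,0,0.01],[0,0,0],0.1]
    - [[0,0,0.01],[0,0,0],0.1]
    - [[0,0,0.01],[0,0,0],0.1]

```text
time: 10.05
tcp_pos: [0.516, 0.3615, 0.03]
tcp_rot: [2.222, 2.221, 0.001]
wrist_force: [-2.0, -1.3, 5.1]
opening: 0.0258
grip_force: 30.0
```

Emit:
play_rows:
  rows:
    - [[0,0,0.005],[0,0,0],0.1]
    - [[0,0,0.005],[0,0,0],0.1]
    - [[0,0,0.005],[0,0,0],0.1]

```text
time: 10.3
tcp_pos: [0.5161, 0.3615, 0.0299]
tcp_rot: [2.222, 2.221, 0.001]
wrist_force: [-3.6, -2.1, 8.2]
opening: 0.0259
grip_force: 30.0
```

Contact felt. I'll release gradually and lift clear.

Emit:
play_rows:
  rows:
    - [[0,0,-0.01],[0,0,0],0.1]
    - [[0,0,-0.01],[0,0,0],0.1]
    - [[0,0,-0.01],[0,0,0],0.35]
    - [[0,0,-0.01],[0,0,0],0.45]
    - [[0,0,-0.01],[0,0,0],0.55]
    - [[0,0,-0.01],[0,0,0],0.6]
    - [[0,0,-0.01],[0,0,0],0.6]

```text
time: 10.88
tcp_pos: [0.5158, 0.3613, 0.0292]
tcp_rot: [-2.222, -2.221, 0.001]
wrist_force: [1.0, 0.9, -1.3]
opening: 0.052
grip_force: 0.0
```

Emit:
play_rows:
  rows:
    - [[0,0,-0.1],[0,0,0],0.6]
    - [[0,0,-0.3],[0,0,0],0.6]
    - [[0,0,-0.6],[0,0,0],0.6]
    - [[0,0,-1],[0,0,0],0.6]
    - [[0,0,-1],[0,0,0],0.6]

```text
time: 11.3
tcp_pos: [0.5187, 0.3632, 0.1403]
tcp_rot: [2.22, 2.219, 0.021]
wrist_force: [-0.2, 1.2, 1.0]
opening: 0.0524
grip_force: 0.0
```

Emit:
play_rows:
  rows:
    - [[0,-0.4,-0.5],[0,0,0],1]
    - [[-0.2,-0.8,-0.5],[0,0,0],1]
    - [[-0.6,-1,-0.5],[0,0,0],1]
    - [[-0.6,-1,-0.5],[0,0,0],1]
    - [[-0.6,-1,-0.5],[0,0,0],1]

```text
time: 11.72
tcp_pos: [0.4147, 0.3002, 0.1824]
tcp_rot: [2.222, 2.22, 0.006]
wrist_force: [0.3, -0.8, -0.1]
opening: 0.0826
grip_force: 0.0
```

Emit:
play_rows:
  rows:
    - [[-0.4,0,0],[0,0,0],1]
    - [[-0.8,-0.1,0],[0,0,0],1]
    - [[-0.8,-0.2,0],[0,0,0],1]
    - [[-0.8,-0.2,0],[0,0,0],1]
    - [[-0.8,-0.2,0],[0,0,0],1]
    - [[-0.8,-0.2,0],[0,0,0],1]

```text
time: 12.22
tcp_pos: [0.3964, 0.2226, 0.1798]
tcp_rot: [-2.221, -2.222, -0.001]
wrist_force: [-0.1, -0.1, -0.2]
opening: 0.0878
grip_force: 0.0
```

```bash
python3 - <<'E'
from pos import *
w=get_calibration("wrist");im=capture("wrist");o=bot.get_obs();print(o["tcp_pos"].round(4),o["opening"])
t=[]
for k,h,r,rc in (("L",.119,.0245,.014),("jar",.035,.022,.022)): t+=[(circ(np.r_[P[k][:2],h],rc),(0,0,255)),(circ(np.r_[P[k][:2],0],r),(0,255,0))]
t+=[(circ([.516,.3615,.073],.012),(0,0,255)),(circ([.516,.3615,.003],.013),(0,255,0)),(circ(np.r_[P["L"][:2],.102],.0245),(0,255,255))]
cv2.imwrite("pics/w4.png",crop(im,0,0,512,384,1.5,t,w))
E
```

```text
[0.3963 0.2226 0.1796] 0.08792142769847305
```

View pics/w4.png

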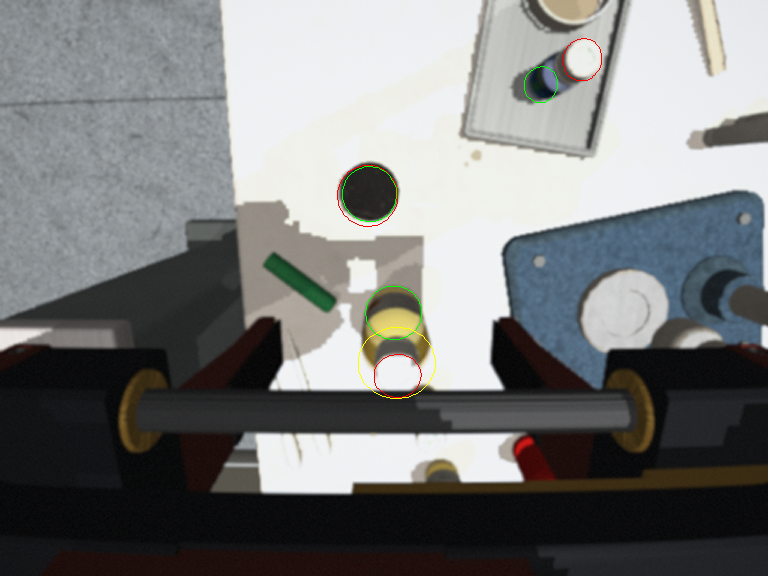

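The blue bottle stands upright in the free half, at (560,70). The large bottle's cap (398,372) and base match the estimate. I'm moving over it and descending.

Emit:
play_rows:
  rows:
    - [[-0.3,0.08,0],[0,0,0],1]
    - [[-0.46,0.08,0],[0,0,0],1]
    - [[-0.46,0.08,0],[0,0,0],1]
    - [[-0.46,0.08,0],[0,0,0],1]
    - [[-0.46,0.08,0],[0,0,0],1]

```text
time: 12.68
tcp_pos: [0.404, 0.1765, 0.1795]
tcp_rot: [-2.221, -2.221, -0.0]
wrist_force: [-0.2, -0.2, -0.3]
opening: 0.0877
grip_force: 0.0
```

Emit:
play_rows:
  rows:
    - [[0,0,0.3],[0,0,0],1]
    - [[0,0,0.6],[0,0,0],1]
    - [[0,0,0.8],[0,0,0],1]
    - [[0,0,1],[0,0,0],1]
    - [[0,0,1],[0,0,0],1]
    - [[0,0,1],[0,0,0],1]

```text
time: 13.18
tcp_pos: [0.403, 0.1761, 0.0789]
tcp_rot: [-2.22, -2.221, 0.003]
wrist_force: [1.1, 0.1, -0.3]
opening: 0.0875
grip_force: 0.0
```

Emit:
play_rows:
  rows:
    - [[0,0,0.1],[0,0,0],1]
    - [[0,0,0.18],[0,0,0],1]
    - [[0,0,0.18],[0,0,0],0.7]
    - [[0,0,0.18],[0,0,0],0.6]
    - [[0,0,0.18],[0,0,0],0.5]
    - [[0,0,0.18],[0,0,0],0.4]
    - [[0,0,0.18],[0,0,0],0.3]
    - [[0,0,0.18],[0,0,0],0.3]
    - [[0,0,0.18],[0,0,0],0.3]
    - [[0,0,0.18],[0,0,0],0.3]

```text
time: 14.02
tcp_pos: [0.4039, 0.1755, 0.0619]
tcp_rot: [2.222, 2.221, 0.001]
wrist_force: [0.2, -0.3, 1.2]
opening: 0.0489
grip_force: 29.9
```

Emit:
play_rows:
  rows:
    - [[0,0,-0.1],[0,0,0],0.3]
    - [[0,0,-0.3],[0,0,0],0.3]
    - [[0,-0.1,-0.6],[0,0,0],0.3]
    - [[0,-0.2,-0.9],[0,0,0],0.3]
    - [[0,-0.3,-1],[0,0,0],0.3]
    - [[0,-0.3,-1],[0,0,0],0.3]

```text
time: 14.52
tcp_pos: [0.3743, 0.1761, 0.1661]
tcp_rot: [2.22, 2.22, 0.01]
wrist_force: [0.0, 0.4, -1.6]
opening: 0.049
grip_force: 29.9
```

Emit:
play_rows:
  rows:
    - [[-0.25,0,-0.2],[0,0,0],0.3]
    - [[-0.6,0,-0.25],[0,0,0],0.3]
    - [[-1,0,-0.25],[0,0,0],0.3]

```text
time: 14.77
tcp_pos: [0.3741, 0.0753, 0.1873]
tcp_rot: [2.218, 2.224, 0.002]
wrist_force: [1.2, 0.1, -1.0]
opening: 0.0488
grip_force: 29.9
```

Emit:
play_rows:
  rows:
    - [[-0.35,0,0],[0,0,0],0.3]
    - [[-0.7,0,0],[0,0,0],0.3]
    - [[-1,0,0],[0,0,0],0.3]

```text
time: 15.02
tcp_pos: [0.3732, -0.0266, 0.1856]
tcp_rot: [-2.222, -2.22, 0.002]
wrist_force: [1.0, -0.1, -2.2]
opening: 0.0486
grip_force: 29.9
```

Emit:
play_rows:
  rows:
    - [[-0.35,0,0],[0,0,0],0.3]
    - [[-0.7,0,0],[0,0,0],0.3]
    - [[-1,0,0],[0,0,0],0.3]

```text
time: 15.27
tcp_pos: [0.3731, -0.1267, 0.1854]
tcp_rot: [-2.222, -2.219, 0.001]
wrist_force: [0.5, -0.1, -1.8]
opening: 0.0485
grip_force: 29.9
```

Emit:
play_rows:
  rows:
    - [[-0.35,0.2,0],[0,0,0],0.3]
    - [[-0.7,0.4,0],[0,0,0],0.3]
    - [[-1,0.6,0],[0,0,0],0.3]

```text
time: 15.52
tcp_pos: [0.4337, -0.2272, 0.1852]
tcp_rot: [-2.223, -2.218, 0.001]
wrist_force: [0.3, 0.2, -0.9]
opening: 0.0485
grip_force: 29.9
```

Emit:
play_rows:
  rows:
    - [[-0.35,0.05,0],[0,0,0],0.3]
    - [[-0.7,0.12,0],[0,0,0],0.3]
    - [[-1,0.12,0],[0,0,0],0.3]
    - [[-1,0.12,0],[0,0,0],0.3]
    - [[-1,0.12,0],[0,0,0],0.3]
    - [[-1,0.12,0],[0,0,0],0.3]

```text
time: 16.02
tcp_pos: [0.4452, -0.3241, 0.1853]
tcp_rot: [-2.221, -2.219, -0.0]
wrist_force: [0.7, 0.0, -0.8]
opening: 0.0485
grip_force: 29.9
```

Emit:
play_rows:
  rows:
    - [[-0.15,0.02,0],[0,0,0],0.3]
    - [[-0.23,0.02,0],[0,0,0],0.3]
    - [[-0.23,0.02,0],[0,0,0],0.3]
    - [[-0.23,0.02,0],[0,0,0],0.3]
    - [[-0.23,0.02,0.2],[0,0,0],0.3]
    - [[-0.23,0.02,0.4],[0,0,0],0.3]
    - [[-0.23,0.02,0.55],[0,0,0],0.3]
    - [[-0.23,0.02,0.6],[0,0,0],0.3]
    - [[-0.23,0.02,0.6],[0,0,0],0.3]
    - [[-0.23,0.02,0.6],[0,0,0],0.3]

```text
time: 16.85
tcp_pos: [0.4477, -0.3471, 0.1274]
tcp_rot: [2.221, 2.221, 0.0]
wrist_force: [0.3, 0.4, -0.8]
opening: 0.0487
grip_force: 29.9
```

```bash
python3 - <<'E'
from pos import *
w=get_calibration("wrist");im=capture("wrist");o=bot.get_obs();p=o["tcp_pos"];print(p.round(4),o["opening"])
t=[]
for q,r,h in (([.456,-.252],.025,.026),([.447,-.347],.0325,.034),([.465,-.157],.021,.02)): t+=[(circ(q+[.011+h],r+.005),(0,0,255)),(circ(q+[.008],.0425),(0,255,255))]
t+=[(circ([p[0],p[1],p[2]-.0618],.0245),(0,255,0))]
cv2.imwrite("pics/w5.png",crop(im,100,60,350,280,2,t,w))
E
```

```text
[ 0.4479 -0.3475  0.1281] 0.04840518338707059
```

View pics/w5.png

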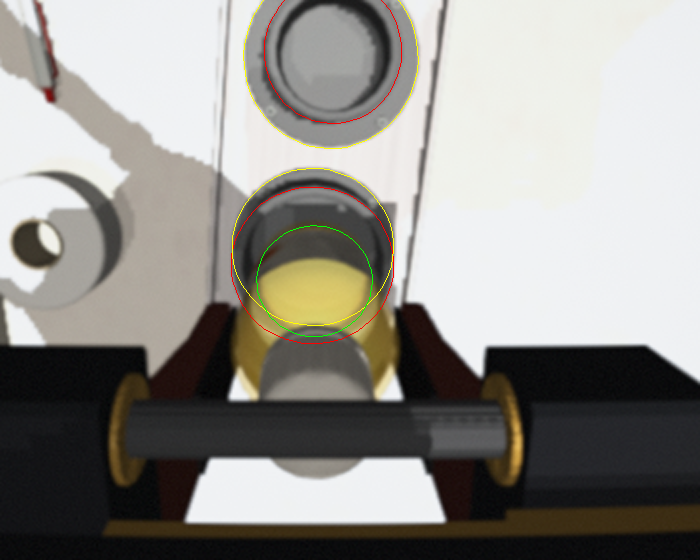

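The bottle is centred over the large nest; the projected rim matches the picture at (313,265). Lowering.

Emit:
play_rows:
  rows:
    - [[0,0,0.1],[0,0,0],0.3]
    - [[0,0,0.2],[0,0,0],0.3]
    - [[0,0,0.3],[0,0,0],0.3]
    - [[0,0,0.4],[0,0,0],0.3]
    - [[0,0,0.47],[0,0,0],0.3]
    - [[0,0,0.5],[0,0,0],0.3]
    - [[0,0,0.5],[0,0,0],0.3]
    - [[0,0,0.5],[0,0,0],0.3]

```text
time: 17.57
tcp_pos: [0.4475, -0.3475, 0.0765]
tcp_rot: [-2.222, -2.22, -0.0]
wrist_force: [1.2, 0.5, -0.1]
opening: 0.0488
grip_force: 29.9
```

Emit:
play_rows:
  rows:
    - [[0,0,0.01],[0,0,0],0.3]
    - [[0,0,0.02],[0,0,0],0.3]
    - [[0,0,0.03],[0,0,0],0.3]
    - [[0,0,0.035],[0,0,0],0.3]
    - [[0,0,0.035],[0,0,0],0.3]
    - [[0,0,0.035],[0,0,0],0.3]

```text
time: 18.07
tcp_pos: [0.4475, -0.3475, 0.0732]
tcp_rot: [2.222, 2.221, 0.0]
wrist_force: [-0.1, 0.5, -1.3]
opening: 0.0488
grip_force: 29.9
```

Emit:
play_rows:
  rows:
    - [[0,0,0.005],[0,0,0],0.3]
    - [[0,0,0.01],[0,0,0],0.3]
    - [[0,0,0.01],[0,0,0],0.3]
    - [[0,0,0.01],[0,0,0],0.3]

```text
time: 18.4
tcp_pos: [0.4476, -0.3477, 0.0729]
tcp_rot: [2.222, 2.22, -0.0]
wrist_force: [-1.5, 0.3, 4.4]
opening: 0.0488
grip_force: 29.9
```

Emit:
play_rows:
  rows:
    - [[0,0,0],[0,0,0],0.3]
    - [[0,0,0],[0,0,0],0.6]
    - [[0,0,0],[0,0,0],0.7]
    - [[0,0,0],[0,0,0],0.8]
    - [[0,0,0],[0,0,0],0.8]
    - [[0,0,0],[0,0,0],0.8]

```text
time: 18.9
tcp_pos: [0.4474, -0.3474, 0.0718]
tcp_rot: [-2.222, -2.22, -0.0]
wrist_force: [0.1, 0.3, 0.3]
opening: 0.0699
grip_force: 0.0
```

Emit:
play_rows:
  rows:
    - [[0,0,-0.1],[0,0,0],0.8]
    - [[0,0,-0.3],[0,0,0],0.8]
    - [[0,0,-0.6],[0,0,0],0.8]
    - [[0,0,-1],[0,0,0],0.8]
    - [[0,0,-1],[0,0,0],0.8]

```text
time: 19.32
tcp_pos: [0.4496, -0.3493, 0.1821]
tcp_rot: [2.213, 2.211, 0.001]
wrist_force: [0.5, -0.5, 0.9]
opening: 0.0701
grip_force: 0.0
```

Emit:
play_rows:
  rows:
    - [[0.35,0,-0.1],[0,0,0],0.7]
    - [[0.7,0,-0.1],[0,0,0],0.7]
    - [[1,0,-0.1],[0,0,0],0.7]

```text
time: 19.57
tcp_pos: [0.4478, -0.2465, 0.1838]
tcp_rot: [2.222, 2.218, 0.001]
wrist_force: [-0.0, 0.7, 0.3]
opening: 0.0613
grip_force: 0.0
```

Emit:
play_rows:
  rows:
    - [[0.35,0,0],[0,0,0],0.7]
    - [[0.7,0,0],[0,0,0],0.7]
    - [[1,0,0],[0,0,0],0.7]

```text
time: 19.82
tcp_pos: [0.4475, -0.1457, 0.1831]
tcp_rot: [2.221, 2.22, 0.001]
wrist_force: [1.1, 0.4, -0.2]
opening: 0.0613
grip_force: 0.0
```

Emit:
play_rows:
  rows:
    - [[0.35,0,0],[0,0,0],0.7]
    - [[0.7,0,0],[0,0,0],0.7]
    - [[1,0,0],[0,0,0],0.7]
    - [[1,0,0],[0,0,0],0.7]
    - [[1,0,0],[0,0,0],0.7]

```text
time: 20.23
tcp_pos: [0.4479, -0.0465, 0.1831]
tcp_rot: [2.217, 2.223, 0.001]
wrist_force: [0.7, -1.2, 1.2]
opening: 0.0619
grip_force: 0.0
```

```bash
python3 - <<'E'
from pos import *
w=get_calibration("wrist");im=capture("wrist");o=bot.get_obs();p=o["tcp_pos"];print(p.round(4),o["opening"])
np.save("wM.npy",im)
t=[]
for k,h,sh,r,rc in (("M",.092,.07,.0165,.013),("S",.07,.05,.013,.012)): t+=[(circ(np.r_[P[k][:2],h],rc),(0,0,255)),(circ(np.r_[P[k][:2],0],r),(0,255,0)),(circ(np.r_[P[k][:2],sh],r),(0,255,255))]
cv2.imwrite("pics/w6.png",crop(im,100,0,350,290,2,t,w))
s=capture("scene"); cv2.imwrite("pics/s1.png",crop(s,280,180,140,110,5))
E
```

```text
[ 0.4478 -0.0475  0.1828] 0.06170028282501094
```

View pics/w6.png

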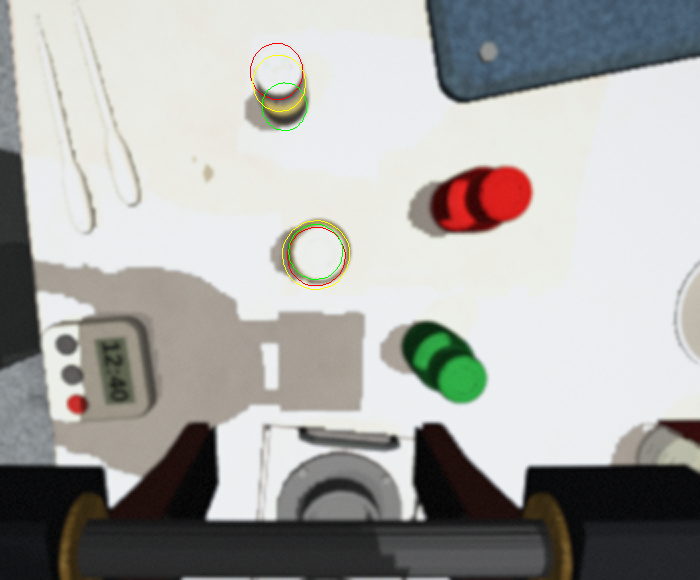

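View pics/s1.png

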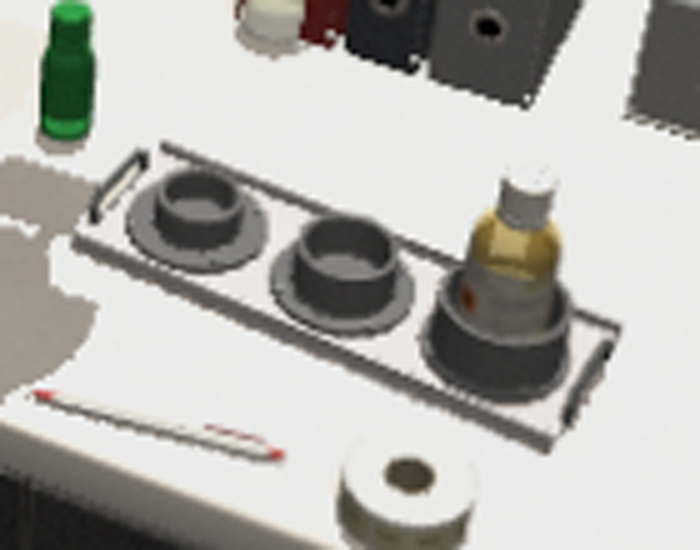

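The large bottle stands in the large nest. The medium amber bottle (cap at 318,253) is where estimated, and red (480,198) and green (445,362) stay clear of the fingers.

Emit:
play_rows:
  rows:
    - [[0.35,0.01,0],[0,0,0],0.7]
    - [[0.6,0.01,0],[0,0,0],0.7]
    - [[0.6,0.01,0.1],[0,0,0],0.7]
    - [[0.6,0.01,0.4],[0,0,0],0.7]
    - [[0.6,0.01,0.6],[0,0,0],0.7]
    - [[0.6,0.01,0.7],[0,0,0],0.7]
    - [[0.6,0.01,0.7],[0,0,0],0.7]
    - [[0.6,0.01,0.7],[0,0,0],0.7]

```text
time: 21.0
tcp_pos: [0.4487, 0.0115, 0.1122]
tcp_rot: [-2.224, -2.219, 0.001]
wrist_force: [0.6, -0.1, 0.3]
opening: 0.0612
grip_force: 0.0
```

Emit:
play_rows:
  rows:
    - [[0,0,0.2],[0,0,0],0.7]
    - [[0,0,0.4],[0,0,0],0.7]
    - [[0,0,0.6],[0,0,0],0.7]
    - [[0,0,0.75],[0,0,0],0.7]
    - [[0,0,0.77],[0,0,0],0.7]
    - [[0,0,0.77],[0,0,0],0.7]

```text
time: 21.5
tcp_pos: [0.449, 0.0121, 0.0358]
tcp_rot: [2.223, 2.22, 0.0]
wrist_force: [-0.6, -0.3, 1.1]
opening: 0.0614
grip_force: 0.0
```

Emit:
play_rows:
  rows:
    - [[0,0,0],[0,0,0],0.6]
    - [[0,0,0],[0,0,0],0.5]
    - [[0,0,0],[0,0,0],0.4]
    - [[0,0,0],[0,0,0],0.3]
    - [[0,0,0],[0,0,0],0.2]
    - [[0,0,0],[0,0,0],0.2]
    - [[0,0,0],[0,0,0],0.2]
    - [[0,0,0],[0,0,0],0.2]

```text
time: 22.17
tcp_pos: [0.4492, 0.0125, 0.0359]
tcp_rot: [2.221, 2.22, 0.001]
wrist_force: [-0.7, 0.5, 4.0]
opening: 0.033
grip_force: 30.0
```

Emit:
play_rows:
  rows:
    - [[0,0,-0.1],[0,0,0],0.2]
    - [[0,0,-0.3],[0,0,0],0.2]
    - [[0,0,-0.6],[0,0,0],0.2]
    - [[-0.1,0,-0.9],[0,0,0],0.2]
    - [[-0.4,0,-1],[0,0,0],0.2]
    - [[-0.7,0,-1],[0,0,0],0.2]
    - [[-1,0,-1],[0,0,0],0.2]

```text
time: 22.75
tcp_pos: [0.449, -0.0885, 0.1369]
tcp_rot: [2.219, 2.221, 0.002]
wrist_force: [-0.2, -1.1, -1.3]
opening: 0.0326
grip_force: 30.0
```

Emit:
play_rows:
  rows:
    - [[-0.35,0,0],[0,0,0],0.2]
    - [[-0.7,0,0],[0,0,0],0.2]
    - [[-1,0,0],[0,0,0],0.2]

```text
time: 23.0
tcp_pos: [0.448, -0.1894, 0.1353]
tcp_rot: [-2.222, -2.22, 0.001]
wrist_force: [0.6, 0.3, -0.6]
opening: 0.0329
grip_force: 30.0
```

Emit:
play_rows:
  rows:
    - [[-0.3,0.07,0],[0,0,0],0.2]
    - [[-0.5,0.07,0],[0,0,0],0.2]
    - [[-0.645,0.07,0],[0,0,0],0.2]
    - [[-0.645,0.07,0],[0,0,0],0.2]
    - [[-0.645,0.07,0.1],[0,0,0],0.2]
    - [[-0.645,0.07,0.3],[0,0,0],0.2]
    - [[-0.645,0.07,0.5],[0,0,0],0.2]
    - [[-0.645,0.07,0.5],[0,0,0],0.2]
    - [[-0.645,0.07,0.5],[0,0,0],0.2]

```text
time: 23.75
tcp_pos: [0.4548, -0.2502, 0.0837]
tcp_rot: [-2.218, -2.22, 0.001]
wrist_force: [-0.0, 0.1, -1.4]
opening: 0.0327
grip_force: 30.0
```

```bash
python3 - <<'E'
from workcell import bot
o=bot.get_obs();print(o["tcp_pos"].round(4),o["opening"],o["grip_force"])
E
```

```text
[ 0.4548 -0.2502  0.0837] 0.03268347579284472 29.994986057281494
```

Emit:
play_rows:
  rows:
    - [[0,0.01,0.08],[0,0,0],0.2]
    - [[0,0.01,0.16],[0,0,0],0.2]
    - [[0,0.01,0.24],[0,0,0],0.2]
    - [[0,0.01,0.3],[0,0,0],0.2]
    - [[0,0.01,0.33],[0,0,0],0.2]
    - [[0,0.01,0.33],[0,0,0],0.2]
    - [[0,0.01,0.33],[0,0,0],0.2]
    - [[0,0.01,0.33],[0,0,0],0.2]

```text
time: 24.42
tcp_pos: [0.4568, -0.2522, 0.0526]
tcp_rot: [2.222, 2.22, 0.0]
wrist_force: [-0.1, -0.4, -0.5]
opening: 0.0332
grip_force: 30.0
```

Emit:
play_rows:
  rows:
    - [[0,0,0.01],[0,0,0],0.2]
    - [[0,0,0.02],[0,0,0],0.2]
    - [[0,0,0.02],[0,0,0],0.2]
    - [[0,0,0.02],[0,0,0],0.2]

```text
time: 24.75
tcp_pos: [0.4565, -0.252, 0.0502]
tcp_rot: [2.222, 2.221, -0.0]
wrist_force: [-0.3, -0.3, -2.0]
opening: 0.0327
grip_force: 30.0
```

Emit:
play_rows:
  rows:
    - [[0,0,0.005],[0,0,0],0.2]
    - [[0,0,0.01],[0,0,0],0.2]
    - [[0,0,0.01],[0,0,0],0.2]
    - [[0,0,0.01],[0,0,0],0.2]

```text
time: 25.08
tcp_pos: [0.4565, -0.252, 0.0491]
tcp_rot: [-2.222, -2.221, 0.0]
wrist_force: [0.1, 0.2, -0.1]
opening: 0.0328
grip_force: 30.0
```

Emit:
play_rows:
  rows:
    - [[0,0,0.005],[0,0,0],0.2]
    - [[0,0,0.01],[0,0,0],0.2]
    - [[0,0,0.015],[0,0,0],0.2]
    - [[0,0,0.02],[0,0,0],0.2]
    - [[0,0,0.02],[0,0,0],0.2]

```text
time: 25.5
tcp_pos: [0.4565, -0.252, 0.047]
tcp_rot: [-2.222, -2.221, 0.0]
wrist_force: [0.1, 0.2, -0.0]
opening: 0.0328
grip_force: 30.0
```

Emit:
play_rows:
  rows:
    - [[0,0,0.005],[0,0,0],0.2]
    - [[0,0,0.01],[0,0,0],0.2]
    - [[0,0,0.01],[0,0,0],0.2]
    - [[0,0,0.01],[0,0,0],0.2]

```text
time: 25.83
tcp_pos: [0.4566, -0.2521, 0.0469]
tcp_rot: [2.222, 2.221, 0.0]
wrist_force: [-2.2, 2.6, 4.5]
opening: 0.0329
grip_force: 30.0
```

Emit:
play_rows:
  rows:
    - [[0,0,0],[0,0,0],0.2]
    - [[0,0,0],[0,0,0],0.4]
    - [[0,0,0],[0,0,0],0.5]
    - [[0,0,0],[0,0,0],0.6]
    - [[0,0,0],[0,0,0],0.65]
    - [[0,0,0],[0,0,0],0.65]

```text
time: 26.33
tcp_pos: [0.4565, -0.252, 0.0458]
tcp_rot: [-2.222, -2.221, 0.0]
wrist_force: [0.1, 0.6, -0.4]
opening: 0.0563
grip_force: 0.0
```

Emit:
play_rows:
  rows:
    - [[0,0,-0.1],[0,0,0],0.65]
    - [[0,0,-0.3],[0,0,0],0.65]
    - [[0,0,-0.6],[0,0,0],0.65]
    - [[0,0,-1],[0,0,0],0.65]
    - [[0,0,-1],[0,0,0],0.65]

```text
time: 26.75
tcp_pos: [0.4592, -0.2537, 0.1557]
tcp_rot: [2.213, 2.212, 0.004]
wrist_force: [0.5, 0.2, 1.8]
opening: 0.057
grip_force: 0.0
```

Emit:
play_rows:
  rows:
    - [[0.35,0,-0.1],[0,0,0],0.6]
    - [[0.7,0,-0.1],[0,0,0],0.6]
    - [[1,-0.1,-0.1],[0,0,0],0.6]

```text
time: 27.0
tcp_pos: [0.4475, -0.1509, 0.1576]
tcp_rot: [2.221, 2.219, 0.003]
wrist_force: [0.0, 0.3, -0.5]
opening: 0.0527
grip_force: 0.0
```

Emit:
play_rows:
  rows:
    - [[0.35,0,0],[0,0,0],0.6]
    - [[0.7,0,0],[0,0,0],0.6]
    - [[1,-0.1,0],[0,0,0],0.6]

```text
time: 27.25
tcp_pos: [0.437, -0.0501, 0.1569]
tcp_rot: [2.221, 2.22, 0.002]
wrist_force: [0.5, -0.5, 0.5]
opening: 0.0528
grip_force: 0.0
```

Emit:
play_rows:
  rows:
    - [[0.35,0,0],[0,0,0],0.6]
    - [[0.7,0,0],[0,0,0],0.6]
    - [[1,-0.06,0],[0,0,0],0.6]
    - [[1,-0.06,0],[0,0,0],0.6]
    - [[1,-0.06,0],[0,0,0],0.6]
    - [[1,-0.06,0],[0,0,0],0.6]

```text
time: 27.75
tcp_pos: [0.431, 0.0476, 0.1567]
tcp_rot: [2.221, 2.22, 0.0]
wrist_force: [-0.5, -0.0, 0.5]
opening: 0.0526
grip_force: 0.0
```

```bash
python3 - <<'E'
from pos import *
w=get_calibration("wrist");im=capture("wrist");o=bot.get_obs();p=o["tcp_pos"];print(p.round(4),o["opening"])
t=[]
for k,h,sh,r,rc in (("S",.07,.05,.013,.012),): t+=[(circ(np.r_[P[k][:2],h],rc),(0,0,255)),(circ(np.r_[P[k][:2],0],r),(0,255,0))]
a=crop(im,150,60,230,200,1.7,t,w)
s=capture("scene"); b=crop(s,300,180,110,100,3.4)
cv2.imwrite("pics/w7.png",np.hstack([a,b]))
E
```

```text
[0.431  0.0471 0.1565] 0.052426478206857585
```

View pics/w7.png

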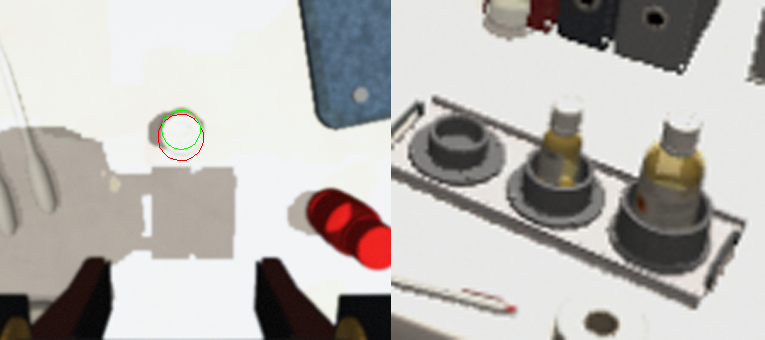

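The medium bottle stands upright in the medium nest. The small bottle's cap, at about (182,132), is within 2–3 mm of the estimate. Descending on it.

Emit:
play_rows:
  rows:
    - [[0.35,0,0],[0,0,0],0.6]
    - [[0.49,0,0],[0,0,0],0.6]
    - [[0.49,0,0],[0,0,0],0.6]
    - [[0.49,0,0.3],[0,0,0],0.6]
    - [[0.49,0,0.5],[0,0,0],0.6]
    - [[0.49,0,0.6],[0,0,0],0.6]
    - [[0.49,0,0.6],[0,0,0],0.6]
    - [[0.49,0,0.6],[0,0,0],0.6]

```text
time: 28.52
tcp_pos: [0.4308, 0.0961, 0.0963]
tcp_rot: [-2.224, -2.219, 0.001]
wrist_force: [0.4, 0.5, -0.3]
opening: 0.0527
grip_force: 0.0
```

Emit:
play_rows:
  rows:
    - [[0,0,0.2],[0,0,0],0.6]
    - [[0,0,0.4],[0,0,0],0.6]
    - [[0,0,0.6],[0,0,0],0.6]
    - [[0,0,0.69],[0,0,0],0.6]
    - [[0,0,0.69],[0,0,0],0.6]
    - [[0,0,0.69],[0,0,0],0.6]

```text
time: 29.02
tcp_pos: [0.4313, 0.0969, 0.0283]
tcp_rot: [2.222, 2.22, 0.001]
wrist_force: [1.4, 0.8, -0.0]
opening: 0.0525
grip_force: 0.0
```

Emit:
play_rows:
  rows:
    - [[0,0,0],[0,0,0],0.5]
    - [[0,0,0],[0,0,0],0.4]
    - [[0,0,0],[0,0,0],0.3]
    - [[0,0,0],[0,0,0],0.2]
    - [[0,0,0],[0,0,0],0.1]
    - [[0,0,0],[0,0,0],0.1]
    - [[0,0,0],[0,0,0],0.1]
    - [[0,0,0],[0,0,0],0.1]

```text
time: 29.68
tcp_pos: [0.4311, 0.0971, 0.0278]
tcp_rot: [2.222, 2.22, 0.001]
wrist_force: [-1.1, 0.2, 5.0]
opening: 0.0259
grip_force: 30.0
```

Emit:
play_rows:
  rows:
    - [[0,0,-0.1],[0,0,0],0.1]
    - [[0,0,-0.3],[0,0,0],0.1]
    - [[0,0,-0.6],[0,0,0],0.1]
    - [[-0.1,0,-0.9],[0,0,0],0.1]
    - [[-0.4,0,-1],[0,0,0],0.1]
    - [[-0.7,0,-1],[0,0,0],0.1]
    - [[-1,0,-1],[0,0,0],0.1]

```text
time: 30.27
tcp_pos: [0.431, -0.0039, 0.1288]
tcp_rot: [2.219, 2.221, 0.002]
wrist_force: [0.3, -0.1, -0.6]
opening: 0.0257
grip_force: 30.0
```

Emit:
play_rows:
  rows:
    - [[-0.35,0.1,0],[0,0,0],0.1]
    - [[-0.7,0.2,0],[0,0,0],0.1]
    - [[-1,0.3,0],[0,0,0],0.1]

```text
time: 30.52
tcp_pos: [0.4605, -0.1052, 0.1275]
tcp_rot: [2.222, 2.22, -0.0]
wrist_force: [0.5, 1.5, -0.7]
opening: 0.0262
grip_force: 30.0
```

Emit:
play_rows:
  rows:
    - [[-0.3,0.04,0],[0,0,0],0.1]
    - [[-0.45,0.04,0],[0,0,0],0.1]
    - [[-0.54,0.04,0],[0,0,0],0.1]
    - [[-0.54,0.04,0],[0,0,0],0.1]
    - [[-0.54,0.04,0.1],[0,0,0],0.1]
    - [[-0.54,0.04,0.3],[0,0,0],0.1]
    - [[-0.54,0.04,0.5],[0,0,0],0.1]
    - [[-0.54,0.04,0.5],[0,0,0],0.1]
    - [[-0.54,0.04,0.5],[0,0,0],0.1]
    - [[-0.54,0.04,0.5],[0,0,0],0.1]

```text
time: 31.35
tcp_pos: [0.4649, -0.1562, 0.0779]
tcp_rot: [2.22, 2.222, 0.001]
wrist_force: [-0.0, 0.7, 0.5]
opening: 0.0263
grip_force: 30.0
```

Emit:
play_rows:
  rows:
    - [[0,0,0.08],[0,0,0],0.1]
    - [[0,0,0.16],[0,0,0],0.1]
    - [[0,0,0.24],[0,0,0],0.1]
    - [[0,0,0.3],[0,0,0],0.1]
    - [[0,0,0.35],[0,0,0],0.1]
    - [[0,0,0.36],[0,0,0],0.1]
    - [[0,0,0.36],[0,0,0],0.1]
    - [[0,0,0.36],[0,0,0],0.1]

```text
time: 32.02
tcp_pos: [0.4647, -0.1571, 0.0412]
tcp_rot: [2.222, 2.221, 0.0]
wrist_force: [0.0, 0.6, -0.1]
opening: 0.0258
grip_force: 30.0
```

Emit:
play_rows:
  rows:
    - [[0,0,0.01],[0,0,0],0.1]
    - [[0,0,0.02],[0,0,0],0.1]
    - [[0,0,0.02],[0,0,0],0.1]
    - [[0,0,0.02],[0,0,0],0.1]

```text
time: 32.35
tcp_pos: [0.4646, -0.1571, 0.0392]
tcp_rot: [2.222, 2.221, 0.0]
wrist_force: [-0.3, -0.4, 0.9]
opening: 0.0255
grip_force: 30.0
```

Emit:
play_rows:
  rows:
    - [[0,0,0.005],[0,0,0],0.1]
    - [[0,0,0.01],[0,0,0],0.1]
    - [[0,0,0.01],[0,0,0],0.1]
    - [[0,0,0.01],[0,0,0],0.1]

```text
time: 32.68
tcp_pos: [0.4648, -0.1571, 0.0388]
tcp_rot: [2.222, 2.22, 0.0]
wrist_force: [-1.7, 1.2, 5.4]
opening: 0.026
grip_force: 30.0
```

Contact. Releasing and lifting away, then a final look.

Emit:
play_rows:
  rows:
    - [[0,0,0],[0,0,0],0.1]
    - [[0,0,0],[0,0,0],0.35]
    - [[0,0,0],[0,0,0],0.45]
    - [[0,0,0],[0,0,0],0.55]
    - [[0,0,0],[0,0,0],0.6]
    - [[0,0,0],[0,0,0],0.6]

```text
time: 33.18
tcp_pos: [0.4645, -0.157, 0.0378]
tcp_rot: [-2.222, -2.22, 0.0]
wrist_force: [0.4, 0.3, -1.0]
opening: 0.052
grip_force: 0.0
```

Emit:
play_rows:
  rows:
    - [[0,0,-0.1],[0,0,0],0.6]
    - [[0,0,-0.3],[0,0,0],0.6]
    - [[0,0,-0.6],[0,0,0],0.6]
    - [[0,0,-1],[0,0,0],0.6]
    - [[0,0,-1],[0,0,0],0.6]
    - [[0,0,-1],[0,0,0],0.6]

```text
time: 33.68
tcp_pos: [0.4662, -0.1576, 0.142]
tcp_rot: [2.218, 2.216, 0.004]
wrist_force: [-0.1, -0.5, -0.3]
opening: 0.0527
grip_force: 0.0
```

Emit:
play_rows:
  rows:
    - [[0.4,0,-0.3],[0,0,0],0.6]
    - [[0.8,-0.4,-0.6],[0,0,0],0.6]
    - [[1,-0.8,-0.6],[0,0,0],0.6]
    - [[1,-0.8,-0.6],[0,0,0],0.6]
    - [[1,-0.8,-0.6],[0,0,0],0.6]
    - [[1,-0.8,-0.6],[0,0,0],0.6]

```text
time: 34.18
tcp_pos: [0.3843, -0.0565, 0.1981]
tcp_rot: [2.22, 2.221, 0.001]
wrist_force: [0.0, 0.1, -1.1]
opening: 0.0526
grip_force: 0.0
```

```bash
python3 - <<'E'
from pos import *
s=capture("scene");im=capture("top"); print(bot.get_obs()["tcp_pos"])
cv2.imwrite("pics/fin.png",np.vstack([crop(s,140,140,270,140,2.9)[:400,:780],crop(im,100,155,300,75,2.6)[:195,:780]]))
E
```

```text
[ 0.38472642 -0.05718905  0.19702816]
```

View pics/fin.png

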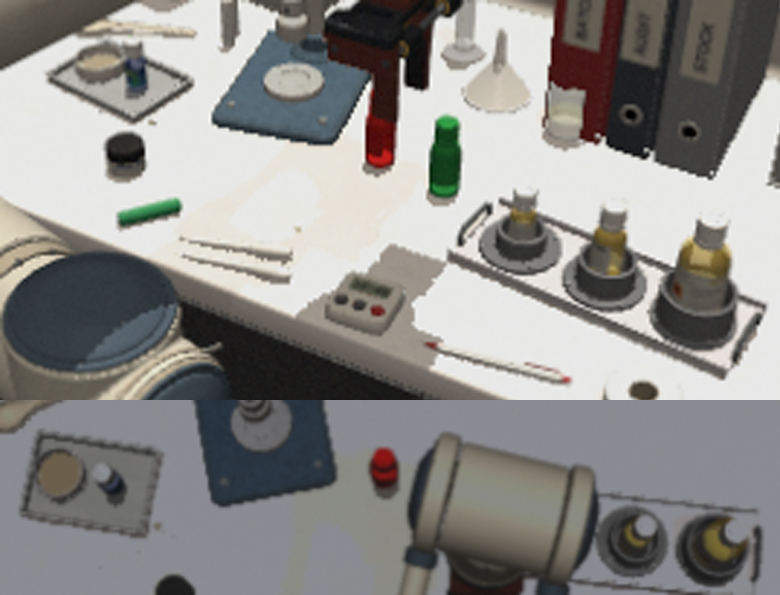

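The final picture shows all three amber bottles upright in their own nests: small (523,215), medium (612,245) and large (706,270). The blue bottle stands in the free half of the wash tray (136,68), and the jar (125,153), red and green look-alikes have not moved.

```bash
python3 -c "
from workcell import bot
print(bot.sign_off())"
```

```text
the job is handed in; nothing more can be done
None
```

The job is handed in at about 34 s of the 102 s: the blue bottle stands in the free half of the wash tray, each amber bottle was lowered until it touched the floor of its own nest and stands upright, and the jar was left in place.

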